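# Nip a post in a cam clamp fixture

## Task

Clamp the thick one-inch post (25 mm thick, lying on the table; not the thin or the standing one) in the cam fixture. Swing the cam lever open anticlockwise, lay the post in the lane between sprung jaw and cam with its end up against the end stop, then turn the lever clockwise just far enough to take up the gap and push the jaw back about 6 mm, so that the jaw's pointer tip stands between the two ridges on its housing; never overrun the far ridge. Leave the lever so, let go, and do not disturb the other things.

Things in the scene. Friction and masses are not known exactly. Their poses are not given: they have to be found in the camera images.
- fixture: Clamp's aluminium base plate, bolted to the table: x -88 to 100, y -85 to 98 mm in its frame, top at z 12 mm. Origin: on the table, below the middle of the lane, which runs along its y. A post on the plate with its middle at x = y = 0 just touches the resting jaw and is 1 mm from the end stop. Jaw at -x, cam at +x, end stop at +y; no jaw or cam for y -85 to -5 mm.
- stop_face (a point): Middle of the end stop's face, at x 0, y +78.5, z 24.5 mm of the fixture. The stop is a block x -28 to +32 mm, top z 36 mm.
- lane_hold (a point): Point in the lane where fingers have room on both sides of a post that is laid in: x 0, y -37, z 24.5 mm of the fixture (so hold the post about 37 mm from its middle, on the end away from the stop).
- cam_unit: Foot of the cam, bolted on the plate. Origin: on the vertical pivot axis at z 12 mm; y +36, x +32.7 to +38.7 mm in the fixture's frame (differs by case), same axes. Cam: steel disc of radius 26, z 18 to 40 mm, centre 12 mm off the pivot; it reaches 26 - 12 cos(lever angle) mm towards the lane. Lever at 0: 6 to 12 mm of gap beside a post touching the resting jaw.
- cam_lever (a joint): Angle of lever and cam, rad, 0 (fully open) to 2.9, growing clockwise from above. At angle a the lever points 95 degrees minus a, anticlockwise from the fixture's +x (0: about +y). Starts at 1.9 to 2.5, the cam blocking the lane; below 1.0 the post fits. Friction 0.25 N m holds it where it is left. Closing, it rubs the post towards the stop and pushes it and the jaw to -x.
- lever_grip (a point): Grip point of the lever: on the axis of the upright round black handle at the lever's end, 105 mm from the pivot, at z 80 mm; the handle is 16 mm thick, z 54 to 100 mm, smooth, and can turn in the fingers. The lever's bar below it is at z 45 to 54 mm.
- jaw (a joint): How far the sprung jaw is pushed back (to the fixture's -x), m: 0 at rest, 0.014 at its end. 900 N/m, 3.6 N at rest. Pointer tip between the two ridges at 0.003 to 0.009, past the far ridge from 0.011. Jaw: face at x -12.7 at rest, y 2 to 50, top z 39, pointer z 50 mm; housing behind: x -82 to -54, y 1 to 51, top z 44 mm.
- jaw_tip (a point): Tip of the jaw's pointer, on top of the jaw, above its housing (z 50 mm); at rest 60 mm to -x of the fixture's origin and 26 mm to +y. The ridges' inner edges are at x = -63 and -69 mm.
- thick_post: The work: a plain steel-coloured one-inch post lying down, 25 x 155 x 25 mm, about 0.4 kg, does not roll. Origin: middle of its underside; its y axis runs along it (either end may go to the stop).
- post_mid (a point): Centre of the thick post (12.5 mm above its underside).
- thin_post: Bystander: thin rod lying down, 13 x 134 mm, along its y. Origin under its middle.
- ring_mount: Bystander: ring with a stub handle lying flat, 66 x 116 x 18 mm, along its y. Origin under its middle.
- micrometer: Bystander: loose micrometer head lying beside the fixture's jaw housing, 16 x 89 x 16 mm, along its y. Origin under its middle.
- box_of_swabs: Bystander: flat white box lying under the lever's sweep beyond the base plate, 18 x 85 x 12 mm, along its y. Origin under its middle.
- tee: Bystander: metal tee connector beside the base plate, 31 x 36 x 14 mm. Origin under its middle.
- bottle_of_solvent: Bystander: standing squeeze bottle, 45 mm across, 117 mm high. Origin under its middle.
- standing_post: Bystander: one-inch post standing up, 102 mm high. Origin under its middle.

How it is judged:
On the way, in this order (a step that is already met when the one before it is completed fails the run):
1. the lever is swung open far enough to clear the lane (value of joint cam_lever below 1 rad), for 0.2 s.
2. the thick post lies in the lane while the lever is still open and the jaw at rest (value of joint cam_lever below 1.2 rad and value of joint jaw below 0.003 m and x of post_mid in the frame of fixture between -0.005 and 0.018 m and y of post_mid in the frame of fixture between -0.025 and 0.006 m and z of post_mid in the frame of fixture below 0.029 m and angle between the y axis of thick_post and the y axis of fixture, either way round below 0.25 rad), for 0.2 s.
At the end, for the whole second after the job is handed in: The thick post lies at rest flat on the fixture's plate, in the lane (within 0.1 rad), its end within about 5 mm of the end stop, nipped between cam and jaw with the jaw pushed back 3 to 9 mm (pointer tip between the ridges) (value of joint jaw between 0.003 and 0.009 m and x of post_mid in the frame of fixture between -0.012 and 0 m and y of post_mid in the frame of fixture between -0.005 and 0.006 m and z of post_mid in the frame of fixture between 0.021 and 0.028 m and angle between the y axis of thick_post and the y axis of fixture, either way round below 0.1 rad and linear speed of thick_post below 0.02 m/s); the robot touches nothing.
It fails at once if the jaw is pushed back more than 11 mm (pointer past the far ridge) (value of joint jaw above 0.011 m).
It fails at once if a bystander is moved by more than 25 mm (distance of any of thin_post, ring_mount, micrometer, box_of_swabs, tee, bottle_of_solvent, standing_post from where it was at the start of the episode above 0.025 m).
It also fails if it takes over 72 s, if anything falls off the work surface, if the arm or the gripper's body presses on something with over 40 N, if the wrist force passes 120 N, or if a joint passes its speed limit or range.

## Robot

A 7-joint arm with a two-finger parallel gripper is mounted at the origin on a cart in front of the work surface, level with it; the furniture and walls round the work are solid. World frame = base frame: x ahead of the robot, y to its left, z up, the work surface at z = 0. Lengths are in m, angles in rad, forces in N, time in s.
With the tool pointing down it reaches from about 0.425 to 0.925 m from the base axis. Payload 6.8 kg.
Tool frame: the origin (TCP) lies on the centre line of the jaws, within the pads' length; the fingertips stand 14 mm ahead of it and the grasp point (between the pads) lies 5 mm behind it; z points along the fingers, y is the line along which they close (so a half turn about z gives the same grasp; the last joint's range is limited). The gripper opens to 85 mm and grips with 20 to 120 N. Pads are 22 mm wide; open, the fingers measure 114 mm over their backs; the gripper's body (76 mm by 85 mm) begins 54 mm behind the grasp point. The pads swing forward as they close: fully open they stand 13 mm farther back than shut.
Start: joints at [-1.445, 0.477, 0.022, 1.555, -0.011, 1.109, -0.083], TCP at [0.156, 0.657, 0.245] pointing down, gripper open.
Joint ranges: [-2.96, 2.96], [-0.34, 2.1], [-1.41, 1.46], [0.24, 2.44], [-1.37, 4.51], [0.17, 1.92], [-2.96, 2.96]. Speed limits (rad/s): [2.39, 2.39, 3.14, 3.14, 3.14, 3.14, 3.14].

## Interface

Orientations are given as a unit quaternion [w, x, y, z].
In Python, from station import bot gives the robot as it stands. The module is installed in compiled form; this text tells all that it offers.
- The arm moves only by the tool drive_tool, never from a script. Its argument "commands" is a list of rows, each an object with "hand": the opening, from 0 (shut) to 1 (fully open); "translation": the shift along the world's x, y, z in mm, a list of three; "angular": the turn, a rotation vector about the world's x, y, z in rad, a list of three. In form: [{"hand": hand, "translation": [tx, ty, tz], "angular": [ax, ay, az]}, ...]. A call has 1 to 12 rows; each row is the pose to reach, as a shift and turn from the pose commanded when the call began; what a row does not reach only later rows make up. A row lasts 1/8 s, in which the tool goes at most 62.5 mm and 10.7 degrees, less where a joint would pass 70% of its speed; a pose out of reach is approached as far as the arm can. A call with a gripper value outside its range is refused whole. The fingers move at their own pace and stop on an object; "force" is the grip in N (left out, the last holds). Time passes only in rows, so rows that repeat a pose let the fingers close. It gives the time, the measured TCP pose, the force, the opening and the grip force at its end, in the units of the state.
- bot.get_obs(): the state, without advancing time (a new reading comes with each control period).
- bot.read_camera(name): name is "side" or "top" or "wrist"; returns the picture (400x640x3 uint8, red, green, blue); there is no depth.
- bot.camera_model(name): a dict with "fx", "fy", "cx", "cy" (pixels), "view" (4x4, takes a point from world to camera coordinates). Camera axes: x right, y up, looking along -z (the intrinsics and any distortion apply to the point x, -y, -z); pixel columns grow to the right and rows downward; lengths in m; the calibration is good to about 2 mm. A picture is of the moment at which its call begins: read the wrist's pose just before it. camera_model takes no time and is no camera call; for the wrist camera it gives the pose at the moment of the call.
- bot.hand_in(): hands the job in; it is judged then, once.
Trained networks look in the newest picture that a camera, given by its name, has taken for a name from the list of things; names that differ only in an ending like _2 or _b are one class to them, and where a whole thing is asked for, a point or a joint stands for the part that bears it (a point fixed in the world has none). Each returns a list of dicts, best first, with "score" (0 to 1); they miss things now and then, are a little off and sometimes report something else, mostly with a low value. They report only what shows in the picture. A call takes as long as a camera call.
- bot.find_in(camera, query): "position" ([column, row] in pixels, amid what is visible of it).
- bot.outline_of(camera, query): "pixels" (400x640 bool, what is visible of it) and "position" ([column, row] in pixels, amid what is visible of it).
The state is a dict: "t": time; "q": joint angles; "joint_vel": joint speeds; "joint_torque": joint torques, N m; "eef_pos": TCP position; "tool_rot": TCP orientation; "contact_force": force on the tool from outside, world axes, zero at the start; "torque": the same for the moment, N m; "gripper_width": opening from 0.0 (shut) to 1.0 (fully open); "grasp_force": force on a finger pad.
Only numpy, scipy, OpenCV 4.12 (cv2) and the standard library are available. Lean on these libraries where they do the work, as an engineer would, in place of code of your own. Each camera call takes 0.05 s, during which the arm holds its last target. There are 200 camera calls.

## Working session

There is one attempt and no reset: what is moved stays moved. The work goes in short steps, Python scripts to look and compute and a tool call to move; the robot and the scene stay as the last step left them, time stands still between calls to the robot, and variables do not carry over. Pictures are saved under pics/ and viewed, at most 10 in all, crops included, and the job is handed in when it is done.

Besides the shell and the picture viewer there is one more tool, called after "Request:" as name([rows], argument=value, ...), one row to a line, values as JSON. drive_tool: Moves the arm, as the interface text tells. Its arguments: {"type":"object","properties":{"commands":{"type":"array","items":{"type":"object","properties":{"hand":{"type":"number"},"translation":{"type":"array","items":{"type":"number"}},"angular":{"type":"array","items":{"type":"number"}}}}},"force":{"type":"number"}},"required":["commands"]}

```bash
mkdir -p pics; ls
python3 - <<'E'
from station import bot
import cv2,numpy as np
o=bot.get_obs();print(o['t'],o['eef_pos'],o['tool_rot'],o['gripper_width'])
for c in['top','side']:
    im=bot.read_camera(c);cv2.imwrite(f'pics/{c}0.png',im[:,:,::-1])
    m=bot.camera_model(c);print(c,{k:np.round(v,3).tolist() for k,v in m.items()})
    for q in['fixture','cam_unit','lever_grip','jaw_tip','thick_post','stop_face','post_mid','lane_hold','standing_post','bottle_of_solvent','micrometer','box_of_swabs','tee','thin_post','ring_mount']:
        print(q,[(np.round(d['position']).tolist(),round(d['score'],2)) for d in bot.find_in(c,q)][:2])
E
```

```text
pics
0.0 [0.15625908 0.65607563 0.24431643] [-4.08491942e-05  1.16609405e-01  9.93177427e-01 -9.18285651e-04] 1.0039345975727914
top {'fx': 488.493, 'fy': 488.493, 'cx': 316.763, 'cy': 202.005, 'view': [[-0.018, -1.0, -0.012, -0.003], [0.99, -0.02, 0.137, -0.512], [-0.138, -0.01, 0.99, -1.79], [0.0, 0.0, 0.0, 1.0]]}
fixture [([331.0, 205.0], 0.65)]
cam_unit [([324.0, 190.0], 0.63)]
lever_grip [([325.0, 193.0], 0.67)]
jaw_tip []
thick_post [([248.0, 225.0], 0.59), ([325.0, 191.0], 0.43)]
stop_face [([330.0, 205.0], 0.56), ([246.0, 224.0], 0.47)]
post_mid [([249.0, 223.0], 0.74)]
lane_hold [([332.0, 206.0], 0.62), ([417.0, 214.0], 0.23)]
standing_post [([191.0, 249.0], 0.42)]
bottle_of_solvent [([436.0, 176.0], 0.57)]
micrometer [([315.0, 174.0], 0.44), ([335.0, 234.0], 0.39)]
box_of_swabs [([315.0, 176.0], 0.56), ([330.0, 206.0], 0.34)]
tee []
thin_post [([196.0, 200.0], 0.65), ([324.0, 190.0], 0.61)]
ring_mount [([427.0, 206.0], 0.56)]
side {'fx': 460.95, 'fy': 460.95, 'cx': 319.889, 'cy': 205.402, 'view': [[0.935, -0.354, -0.004, -0.498], [0.234, 0.609, 0.758, -0.156], [-0.266, -0.71, 0.652, -1.384], [0.0, 0.0, 0.0, 1.0]]}
fixture [([315.0, 228.0], 0.77)]
cam_unit [([331.0, 211.0], 0.85)]
lever_grip [([330.0, 209.0], 0.8)]
jaw_tip [([311.0, 226.0], 0.46)]
thick_post [([274.0, 173.0], 0.51), ([329.0, 210.0], 0.44)]
stop_face [([314.0, 227.0], 0.74), ([269.0, 176.0], 0.28)]
post_mid [([272.0, 177.0], 0.58), ([345.0, 204.0], 0.58)]
lane_hold [([318.0, 228.0], 0.76)]
standing_post [([235.0, 144.0], 0.55)]
bottle_of_solvent []
micrometer [([290.0, 241.0], 0.4)]
box_of_swabs [([332.0, 211.0], 0.55)]
tee [([315.0, 227.0], 0.36)]
thin_post [([285.0, 151.0], 0.62), ([315.0, 225.0], 0.54)]
ring_mount [([354.0, 305.0], 0.73), ([316.0, 230.0], 0.55)]
```

Run:
```python
import cv2
a=cv2.imread('pics/top0.png')[130:300,150:480];cv2.imwrite('pics/t1.png',cv2.resize(a,(800,412),interpolation=3))
a=cv2.imread('pics/side0.png')[90:350,180:480];cv2.imwrite('pics/s1.png',cv2.resize(a,(690,598),interpolation=3))
```

```text
(no output)
```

View pics/t1.png

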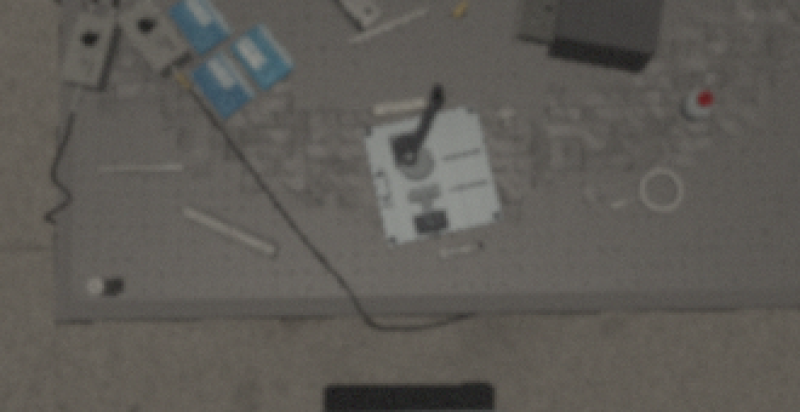

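View pics/s1.png

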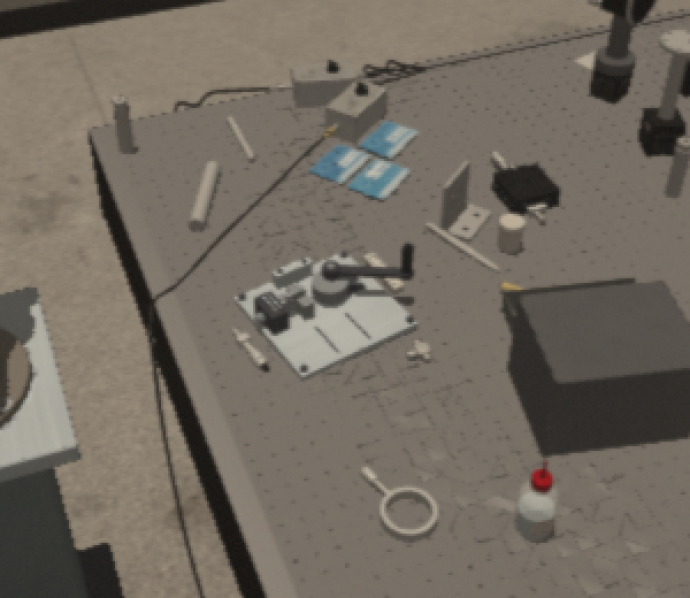

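The top view shows the fixture at about (328,202) full pixels: jaw housing toward the robot, cam and lever away, end stop at its left (+y). The thick post lies at about (245,225), and the thin rod at (207,199). The side view agrees.

```bash
cat > h.py <<'E'
from station import bot
import cv2,numpy as np
def ray(m,px):
    V=np.array(m['view']);R=V[:3,:3];c=-R.T@V[:3,3]
    d=np.array([(px[0]-m['cx'])/m['fx'],-(px[1]-m['cy'])/m['fy'],-1.]);return c,R.T@d
def at_z(m,px,z):
    c,d=ray(m,px);return c+d*(z-c[2])/d[2]
def proj(m,P):
    V=np.array(m['view']);p=np.atleast_2d(P)@V[:3,:3].T+V[:3,3]
    return np.c_[m['cx']+m['fx']*p[:,0]/-p[:,2],m['cy']-m['fy']*p[:,1]/-p[:,2]]
def fix2w(f,P):
    c,s=np.cos(f[2]),np.sin(f[2]);P=np.atleast_2d(P)
    return np.c_[f[0]+c*P[:,0]-s*P[:,1],f[1]+s*P[:,0]+c*P[:,1],P[:,2]]
E
python3 - <<'E'
from h import *
m=bot.camera_model('top');k=800/330
for n,p,z in [('c1',(365,130),.012),('c2',(475,108),.012),('c3',(500,218),.012),('c4',(390,243),.012),('pivot',(412,155),.05),('handle',(438,92),.1),('postA',(186,211),.0125),('postB',(274,249),.0125),('standing',(95,286),.1),('bottle',(705,98),.117)]:
    print(n,at_z(m,(p[0]/k+150,p[1]/k+130),z).round(3))
w=bot.camera_model('wrist');print(w['fx'],np.round(w['view'],3).tolist());V=np.array(w['view']);print(-V[:3,:3].T@V[:3,3])
E
```

```text
c1 [0.587 0.048 0.012]
c2 [ 0.619 -0.125  0.012]
c3 [ 0.445 -0.159  0.012]
c4 [0.409 0.012 0.012]
pivot [ 0.54  -0.025  0.05 ]
handle [ 0.627 -0.066  0.1  ]
postA [0.465 0.329 0.012]
postB [0.403 0.192 0.012]
standing [0.347 0.445 0.1  ]
bottle [ 0.607 -0.46   0.117]
292.2902047377401 [[0.231, 0.973, -0.001, -0.673], [-0.92, 0.218, -0.324, 0.041], [-0.315, 0.076, 0.946, -0.381], [0.0, 0.0, 0.0, 1.0]]
[0.07355543 0.67491229 0.37349367]
```

Request:
drive_tool([
  {"hand": 1,"translation": [150,-150,100],"angular": [0,0,-0.2]},
  {"hand": 1,"translation": [394,-706,86],"angular": [0,0,-1.134]},
  {"hand": 1,"translation": [394,-706,86],"angular": [0,0,-1.134]},
  {"hand": 1,"translation": [394,-706,86],"angular": [0,0,-1.134]},
  {"hand": 1,"translation": [394,-706,86],"angular": [0,0,-1.134]},
  {"hand": 1,"translation": [394,-706,86],"angular": [0,0,-1.134]},
  {"hand": 1,"translation": [394,-706,86],"angular": [0,0,-1.134]},
  {"hand": 1,"translation": [394,-706,86],"angular": [0,0,-1.134]},
  {"hand": 1,"translation": [394,-706,86],"angular": [0,0,-1.134]},
  {"hand": 1,"translation": [394,-706,86],"angular": [0,0,-1.134]},
  {"hand": 1,"translation": [394,-706,86],"angular": [0,0,-1.134]},
  {"hand": 1,"translation": [394,-706,86],"angular": [0,0,-1.134]},
])

```text
t: 3.1
eef_pos: [0.5188, 0.0098, 0.3265]
tool_rot: [0.0, 0.632, 0.775, 0.001]
contact_force: [0.7, 0.3, -0.6]
gripper_width: 1.0
grasp_force: 0.0
```

Request:
drive_tool([
  {"hand": 1,"translation": [30,-50,0],"angular": [0,0,0]},
  {"hand": 1,"translation": [30,-50,0],"angular": [0,0,0]},
  {"hand": 1,"translation": [30,-50,0],"angular": [0,0,0]},
  {"hand": 1,"translation": [30,-50,0],"angular": [0,0,0]},
])

```text
t: 3.6
eef_pos: [0.5477, -0.0368, 0.3258]
tool_rot: [-0.0, 0.631, 0.776, 0.0]
contact_force: [-0.8, 0.0, -0.2]
gripper_width: 1.001
grasp_force: 0.0
```

Run:
```python
from h import *
o=bot.get_obs();print(o['t'],o['eef_pos'],o['tool_rot'],o['q'],np.abs(o['joint_vel']).max())
m=bot.camera_model('wrist');im=bot.read_camera('wrist');cv2.imwrite('pics/w0.png',im[:,:,::-1])
import pickle;pickle.dump((m,im),open('w0.pkl','wb'))
for q in['fixture','cam_unit','lever_grip','jaw_tip','stop_face','lane_hold','box_of_swabs','tee','micrometer']:
    print(q,[(np.round(d['position']).tolist(),round(d['score'],2)) for d in bot.find_in('wrist',q)][:2])
```

```text
3.6 [ 0.54769647 -0.03679658  0.32578648] [-4.35409462e-04  6.30774014e-01  7.75966423e-01  2.51974875e-04] [-0.64985017  0.2301491   0.72872691  1.79469275 -0.16609437  1.17919088
  0.33527949] 0.006048413168340646
fixture [([288.0, 155.0], 0.96)]
cam_unit [([332.0, 151.0], 0.84), ([275.0, 152.0], 0.31)]
lever_grip [([326.0, 157.0], 0.65)]
jaw_tip [([274.0, 145.0], 0.68), ([339.0, 237.0], 0.59)]
stop_face [([292.0, 156.0], 0.75)]
lane_hold [([287.0, 158.0], 0.59)]
box_of_swabs [([375.0, 139.0], 0.62)]
tee [([339.0, 238.0], 0.78)]
micrometer [([223.0, 166.0], 0.64)]
```

View pics/w0.png

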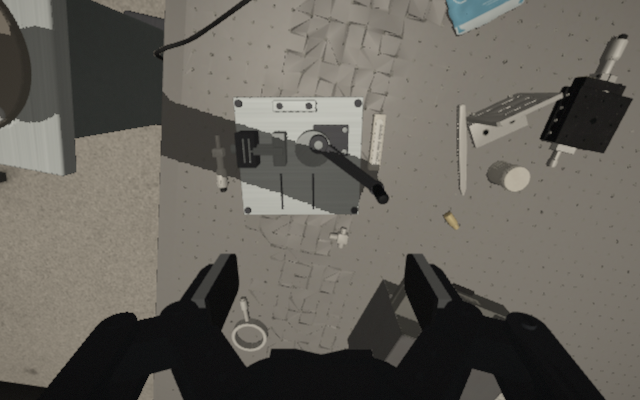

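The wrist view shows the fixture upright in the picture with plate corners near (235,97), (364,97), (361,213) and (244,214). The stop is at the top (294,105), the jaw housing at (248,149), the cam pivot at (318,145) and the lever handle at (382,194).

Run:
```python
import cv2
a=cv2.imread('pics/w0.png')[85:235,225:400];a=cv2.convertScaleAbs(a,alpha=1.4)
cv2.imwrite('pics/w0c.png',cv2.resize(a,None,fx=4,fy=4,interpolation=2))
```

```text
(no output)
```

View pics/w0c.png

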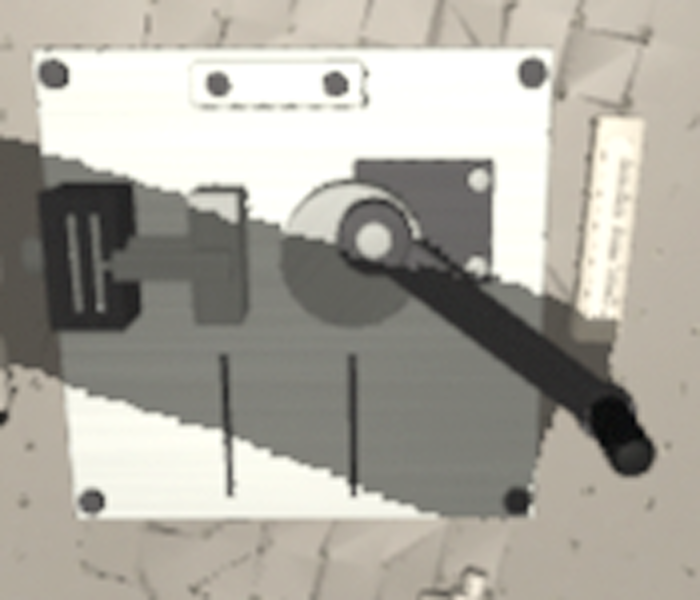

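The crop shows the corners, the handle top at (633,457), the pivot knob at (374,240), and the pointer tip at rest to the right of the ridges.

```bash
cat > fit.py <<'E'
from h import *
from scipy.optimize import least_squares
def fit(m,P,px,f0=(.516,-.05,.2)):
    r=least_squares(lambda f:(proj(m,fix2w(f,P))-px).ravel(),f0);return r.x,r.fun.reshape(-1,2)
E
python3 - <<'E'
from fit import *;import pickle
m,im=pickle.load(open('w0.pkl','rb'))
cr=lambda L:np.array(L)/4.-.375+[225,85]
P=np.array([[-88,98,12],[100,98,12],[100,-85,12],[-88,-85,12]])/1e3
f,r=fit(m,P,cr([[33,48],[553,45],[533,517],[78,520]]));print(f,np.degrees(f[2]),r.round(2).tolist())
h=at_z(m,cr([633,457]),.1);hb=at_z(m,cr([612,412]),.056);print('handle',h,hb)
for k in (.033,.036,.039):
    pv=fix2w(f,[k,.036,0])[0];d=h-pv;print(pv,np.hypot(d[0],d[1]),95-np.degrees(np.arctan2(d[1],d[0])-f[2]))
print('knob',[at_z(m,cr([374,240]),z).round(4) for z in(.05,.06)])
# top camera check
mt=bot.camera_model('top');print(proj(mt,fix2w(f,P)))
E
```

```text
[ 0.51111752 -0.06046145  0.21063913] 12.068733115380374 [[-0.78, -0.17], [0.55, -0.04], [0.78, 0.39], [-0.51, 0.09]]
handle [ 0.63247949 -0.06243806  0.1       ] [ 0.63337101 -0.06076955  0.056     ]
[ 0.53586108 -0.01835734  0.        ] 0.10619900236801619 131.5928730418361
[ 0.53879477 -0.01773008  0.        ] 0.10380573376037548 132.5800190014429
[ 0.54172846 -0.01710283  0.        ] 0.10144472691617828 133.61343312631791
knob [array([ 0.5382, -0.0192,  0.05  ]), array([ 0.5379, -0.0177,  0.06  ])]
[[309.55612895 231.42356452]
 [298.45801048 183.40008034]
 [345.21381736 172.58052546]
 [356.94416086 220.35995437]]
```

Request:
drive_tool([
  {"hand": 1,"translation": [50,-15,-60],"angular": [0,0,0]},
  {"hand": 1,"translation": [85,-25,-120],"angular": [0,0,0]},
  {"hand": 1,"translation": [85,-25,-170],"angular": [0,0,0]},
  {"hand": 1,"translation": [85,-25,-210],"angular": [0,0,0]},
  {"hand": 1,"translation": [85,-25,-248],"angular": [0,0,0]},
  {"hand": 1,"translation": [85,-25,-248],"angular": [0,0,0]},
  {"hand": 0,"translation": [85,-25,-248],"angular": [0,0,0]},
  {"hand": 0,"translation": [85,-25,-248],"angular": [0,0,0]},
  {"hand": 0,"translation": [85,-25,-248],"angular": [0,0,0]},
  {"hand": 0,"translation": [85,-25,-248],"angular": [0,0,0]},
  {"hand": 0,"translation": [85,-25,-248],"angular": [0,0,0]},
  {"hand": 0,"translation": [85,-25,-248],"angular": [0,0,0]},
], force=30)

```text
t: 5.6
eef_pos: [0.6345, -0.0637, 0.079]
tool_rot: [0.001, 0.632, 0.775, 0.001]
contact_force: [3.5, -0.0, 5.9]
gripper_width: 0.178
grasp_force: 31.1
```

Run:
```python
from h import *
o=bot.get_obs();print(o['t'],o['eef_pos'],o['gripper_width'],o['grasp_force'],o['contact_force'])
p=o['eef_pos'][:2];pv=np.array([.5375,-.018]);d=p-pv;print(np.hypot(*d),np.degrees(np.arctan2(d[1],d[0])))
a0=np.arctan2(d[1],d[0]);R=np.hypot(*d)
for t in np.linspace(0,np.radians(106),13)[1:]:
    q=pv+R*np.array([np.cos(a0+t),np.sin(a0+t)])-p;print((q*1e3).round().tolist())
```

```text
5.6 [ 0.63450936 -0.06366557  0.07899067] 0.17786063119715392 31.06171375606209 [ 3.53387447 -0.02143326  5.87565742]
0.10722015139691722 -25.207946020286563
[6.0, 15.0]
[9.0, 32.0]
[10.0, 48.0]
[9.0, 65.0]
[4.0, 80.0]
[-2.0, 96.0]
[-11.0, 110.0]
[-22.0, 122.0]
[-34.0, 133.0]
[-49.0, 141.0]
[-64.0, 148.0]
[-80.0, 152.0]
```

Request:
drive_tool([
  {"hand": 0,"translation": [6,15,0],"angular": [0,0,0.05]},
  {"hand": 0,"translation": [9,32,0],"angular": [0,0,0.1]},
  {"hand": 0,"translation": [10,48,0],"angular": [0,0,0.15]},
  {"hand": 0,"translation": [8,65,0],"angular": [0,0,0.2]},
  {"hand": 0,"translation": [4,80,0],"angular": [0,0,0.25]},
  {"hand": 0,"translation": [-2,95,0],"angular": [0,0,0.3]},
  {"hand": 0,"translation": [-11,109,0],"angular": [0,0,0.3]},
  {"hand": 0,"translation": [-22,121,0],"angular": [0,0,0.3]},
  {"hand": 0,"translation": [-34,132,0],"angular": [0,0,0.3]},
  {"hand": 0,"translation": [-48,140,0],"angular": [0,0,0.3]},
  {"hand": 0,"translation": [-63,147,0],"angular": [0,0,0.3]},
  {"hand": 0,"translation": [-79,151,0],"angular": [0,0,0.3]},
])

```text
t: 7.1
eef_pos: [0.5573, 0.0936, 0.079]
tool_rot: [0.002, 0.506, 0.862, 0.004]
contact_force: [9.4, 14.3, 0.6]
gripper_width: 0.173
grasp_force: 31.0
```

Request:
drive_tool([
  {"hand": 1,"translation": [0,0,0],"angular": [0,0,0]},
  {"hand": 1,"translation": [0,0,0],"angular": [0,0,0]},
  {"hand": 1,"translation": [0,0,0],"angular": [0,0,0]},
  {"hand": 1,"translation": [0,0,50],"angular": [0,0,0]},
  {"hand": 1,"translation": [-20,20,100],"angular": [0,0,-0.1]},
  {"hand": 1,"translation": [-60,50,150],"angular": [0,0,-0.3]},
  {"hand": 1,"translation": [-100,80,200],"angular": [0,0,-0.5]},
  {"hand": 1,"translation": [-137,106,250],"angular": [0,0,-0.7]},
  {"hand": 1,"translation": [-137,106,250],"angular": [0,0,-0.93]},
  {"hand": 1,"translation": [-137,106,250],"angular": [0,0,-0.93]},
  {"hand": 1,"translation": [-137,106,250],"angular": [0,0,-0.93]},
  {"hand": 1,"translation": [-137,106,250],"angular": [0,0,-0.93]},
])

```text
t: 8.6
eef_pos: [0.4172, 0.1927, 0.3273]
tool_rot: [0.0, 0.84, 0.542, -0.001]
contact_force: [0.1, -0.8, -0.7]
gripper_width: 0.997
grasp_force: 0.0
```

Run:
```python
from h import *
o=bot.get_obs();print(o['t'],o['eef_pos'],o['tool_rot'],o['q'].round(2),np.abs(o['joint_vel']).max())
m=bot.camera_model('wrist');im=bot.read_camera('wrist')
D=bot.outline_of('wrist','thick_post');print([(d['score'],d['position'],d['pixels'].sum()) for d in D])
vis=im.copy()
for d in D[:2]:
    pts=np.argwhere(d['pixels'])[:,::-1].astype(np.float32);r=cv2.minAreaRect(pts);b=cv2.boxPoints(r);print(r)
    W=np.array([at_z(m,q,.02)for q in b]);print(W.round(4).tolist(),W.mean(0));e=[np.linalg.norm(W[1]-W[0]),np.linalg.norm(W[2]-W[1])];print(e)
    v=(W[1]-W[0]) if e[0]>e[1] else W[2]-W[1];print('dir',np.degrees(np.arctan2(v[1],v[0]))%180)
    cv2.polylines(vis,[b.astype(int)],1,(255,0,0),1)
cv2.imwrite('pics/w2.png',vis[:,:,::-1])
```

```text
8.6 [0.41715695 0.19265214 0.32727939] [ 2.06234035e-04  8.40467904e-01  5.41861035e-01 -5.28814034e-04] [-1.34  0.    0.8   1.98 -0.    1.16 -0.97] 0.009066459800610622
[(0.65, [309.3, 99.1], np.int64(2041))]
((311.5, 101.0), (114.0, 19.0), 90.0)
[[0.4538, 0.3371, 0.02], [0.477, 0.3267, 0.02], [0.4134, 0.1862, 0.02], [0.3873, 0.198, 0.02]] [0.43286551 0.26199374 0.02      ]
[np.float64(0.02538491401361592), np.float64(0.15420435873901994)]
dir 65.65225860753037
```

View pics/w2.png

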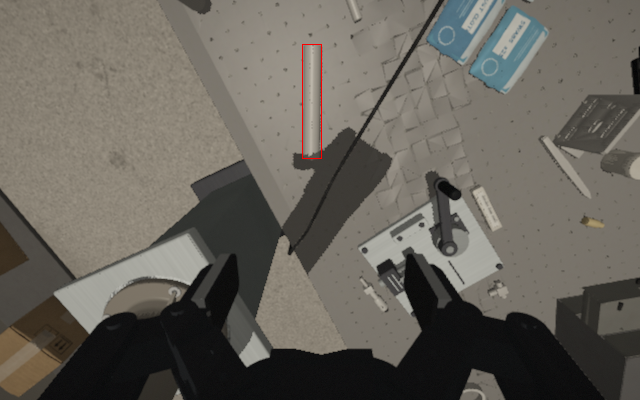

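The box overlay fits the post exactly (25 x 154 mm, centre (0.433, 0.262)), and the lever is clearly open in the same view.

Request:
drive_tool([
  {"hand": 1,"translation": [0,36,-60],"angular": [0,0,0]},
  {"hand": 1,"translation": [0,36,-120],"angular": [0,0,0]},
  {"hand": 1,"translation": [0,36,-180],"angular": [0,0,0]},
  {"hand": 1,"translation": [0,36,-235],"angular": [0,0,0]},
  {"hand": 1,"translation": [0,36,-280],"angular": [0,0,0]},
  {"hand": 1,"translation": [0,36,-309],"angular": [0,0,0]},
  {"hand": 1,"translation": [0,36,-309],"angular": [0,0,0]},
  {"hand": 0,"translation": [0,36,-309],"angular": [0,0,0]},
  {"hand": 0,"translation": [0,36,-309],"angular": [0,0,0]},
  {"hand": 0,"translation": [0,36,-309],"angular": [0,0,0]},
  {"hand": 0,"translation": [0,36,-309],"angular": [0,0,0]},
  {"hand": 0,"translation": [0,36,-309],"angular": [0,0,0]},
], force=80)

```text
t: 10.2
eef_pos: [0.4178, 0.2299, 0.0201]
tool_rot: [-0.0, 0.841, 0.541, 0.001]
contact_force: [-0.9, -0.3, 10.2]
gripper_width: 0.275
grasp_force: 78.9
```

Request:
drive_tool([
  {"hand": 0,"translation": [0,0,50],"angular": [0,0,0]},
  {"hand": 0,"translation": [0,0,110],"angular": [0,0,0]},
  {"hand": 0,"translation": [15,-40,140],"angular": [0,0,0.1]},
  {"hand": 0,"translation": [30,-95,140],"angular": [0,0,0.2]},
  {"hand": 0,"translation": [45,-150,140],"angular": [0,0,0.3]},
  {"hand": 0,"translation": [60,-205,140],"angular": [0,0,0.4]},
  {"hand": 0,"translation": [75,-255,140],"angular": [0,0,0.5]},
  {"hand": 0,"translation": [95,-300,140],"angular": [0,0,0.6]},
  {"hand": 0,"translation": [105,-329,140],"angular": [0,0,0.637]},
  {"hand": 0,"translation": [105,-329,140],"angular": [0,0,0.637]},
  {"hand": 0,"translation": [105,-329,140],"angular": [0,0,0.637]},
  {"hand": 0,"translation": [105,-329,140],"angular": [0,0,0.637]},
])

```text
t: 11.7
eef_pos: [0.5216, -0.098, 0.1587]
tool_rot: [-0.001, 0.628, 0.778, 0.0]
contact_force: [0.3, 0.5, -3.6]
gripper_width: 0.273
grasp_force: 79.8
```

Run:
```python
from h import *;import pickle
o=bot.get_obs();print(o['t'],o['eef_pos'],o['tool_rot'],np.abs(o['joint_vel']).max(),o['gripper_width'],o['contact_force'])
m=bot.camera_model('wrist');im=bot.read_camera('wrist');pickle.dump((m,im),open('w3.pkl','wb'))
f=[.5111,-.0605,.2106];vis=cv2.convertScaleAbs(im,alpha=1.3)
P=np.array([[-88,98,12],[100,98,12],[100,-85,12],[-88,-85,12],[-12.7,2,39],[-12.7,50,39],[-28,78.5,36],[32,78.5,36]])/1e3
px=proj(m,fix2w(f,P));print(px.round(1).tolist())
vis=cv2.resize(vis,(800,500),interpolation=2)
for p in px: cv2.drawMarker(vis,tuple((p*1.25).astype(int)),(255,0,0),0,8,1)
cv2.imwrite('pics/w3.png',vis[:,:,::-1])
```

```text
11.7 [ 0.52161796 -0.09798207  0.15868287] [-5.34287358e-04  6.28342151e-01  7.77936920e-01  6.24945534e-05] 0.0050549616598267845 0.27345037564461894 [ 0.27549173  0.50512709 -3.63826347]
[[214.5, 26.7], [441.0, 27.1], [417.1, 227.9], [235.1, 227.6], [305.3, 147.9], [304.4, 87.7], [284.2, 48.5], [361.7, 48.6]]
```

View pics/w3.png

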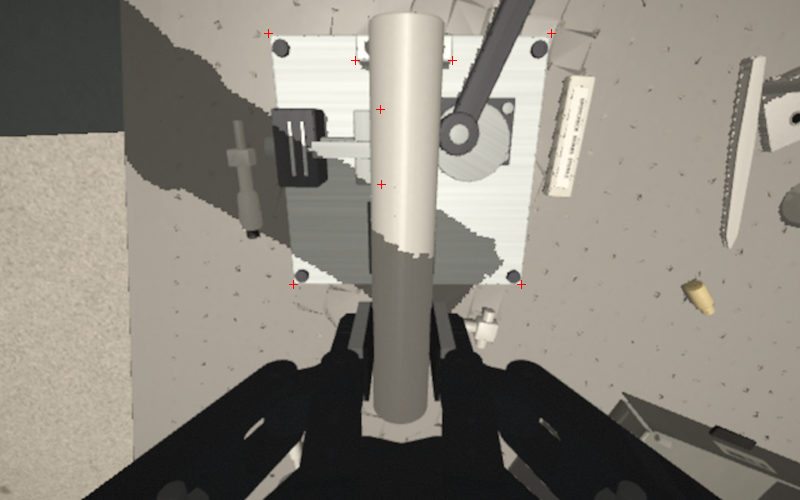

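Request:
drive_tool([
  {"hand": 0,"translation": [3,-6,-30],"angular": [0,0,0]},
  {"hand": 0,"translation": [3,-6,-60],"angular": [0,0,0]},
  {"hand": 0,"translation": [3,-6,-85],"angular": [0,0,0]},
  {"hand": 0,"translation": [3,-6,-105],"angular": [0,0,0]},
  {"hand": 0,"translation": [3,-6,-118],"angular": [0,0,0]},
  {"hand": 0,"translation": [3,-6,-123],"angular": [0,0,0]},
  {"hand": 0,"translation": [3,-6,-126],"angular": [0,0,0]},
  {"hand": 0,"translation": [3,-6,-126],"angular": [0,0,0]},
])

```text
t: 12.75
eef_pos: [0.5254, -0.1055, 0.0333]
tool_rot: [0.0, 0.629, 0.777, 0.0]
contact_force: [0.3, 0.3, -3.6]
gripper_width: 0.273
grasp_force: 79.8
```

Request:
drive_tool([
  {"hand": 0,"translation": [0,0,-1],"angular": [0,0,0]},
  {"hand": 0,"translation": [0,2,-1],"angular": [0,0,0]},
  {"hand": 0,"translation": [-1,4,-1],"angular": [0,0,0]},
  {"hand": 0,"translation": [-1,6,-1],"angular": [0,0,0]},
  {"hand": 0,"translation": [-2,8,-1],"angular": [0,0,0]},
  {"hand": 0,"translation": [-2,10,-1],"angular": [0,0,0]},
  {"hand": 0,"translation": [-2,10,-1],"angular": [0,0,0]},
])

```text
t: 13.62
eef_pos: [0.5233, -0.0957, 0.0321]
tool_rot: [0.0, 0.629, 0.777, 0.0]
contact_force: [1.0, -2.6, 2.7]
gripper_width: 0.274
grasp_force: 80.6
```

Request:
drive_tool([
  {"hand": 0,"translation": [0,1,0],"angular": [0,0,0]},
  {"hand": 0,"translation": [0,2,0],"angular": [0,0,0]},
  {"hand": 0,"translation": [-0.5,3,0],"angular": [0,0,0]},
  {"hand": 0,"translation": [-0.5,3,0],"angular": [0,0,0]},
])

```text
t: 14.12
eef_pos: [0.5232, -0.0935, 0.0321]
tool_rot: [0.001, 0.629, 0.777, -0.0]
contact_force: [0.9, -6.3, 1.8]
gripper_width: 0.272
grasp_force: 80.4
```

Request:
drive_tool([
  {"hand": 1,"translation": [0,0,0],"angular": [0,0,0]},
  {"hand": 1,"translation": [0,0,0],"angular": [0,0,0]},
  {"hand": 1,"translation": [0,0,0],"angular": [0,0,0]},
  {"hand": 1,"translation": [0,0,0],"angular": [0,0,0]},
  {"hand": 1,"translation": [0,0,30],"angular": [0,0,0]},
  {"hand": 1,"translation": [0,0,80],"angular": [0,0,0]},
  {"hand": 1,"translation": [0,0,140],"angular": [0,0,0]},
  {"hand": 1,"translation": [0,0,170],"angular": [0,0,0]},
  {"hand": 1,"translation": [0,0,170],"angular": [0,0,0]},
  {"hand": 1,"translation": [0,0,170],"angular": [0,0,0]},
])

```text
t: 15.38
eef_pos: [0.5219, -0.0921, 0.201]
tool_rot: [-0.001, 0.629, 0.777, -0.0]
contact_force: [-0.5, -0.6, -0.4]
gripper_width: 1.003
grasp_force: 0.0
```

Run:
```python
from h import *;import pickle
o=bot.get_obs();print(o['t'],o['eef_pos'],o['tool_rot'],o['contact_force'])
m=bot.camera_model('wrist');im=bot.read_camera('wrist');pickle.dump((m,im),open('w4.pkl','wb'))
f=[.5111,-.0605,.2106]
px=proj(m,fix2w(f,np.array([[-60,26,50],[0,-78,37],[0,78,37],[35,36,60]])/1e3));print(px.round(1).tolist())
cv2.imwrite('pics/w4.png',cv2.resize(cv2.convertScaleAbs(im[0:300,160:520],alpha=1.3),(720,600),interpolation=2)[:,:,::-1])
```

```text
15.375 [ 0.52187117 -0.09206776  0.20102424] [-6.62952185e-04  6.28941947e-01  7.77451942e-01 -2.55957409e-04] [-0.45352269 -0.60355266 -0.38546525]
[[254.3, 122.6], [319.1, 219.8], [318.8, 63.0], [358.2, 112.0]]
```

View pics/w4.png

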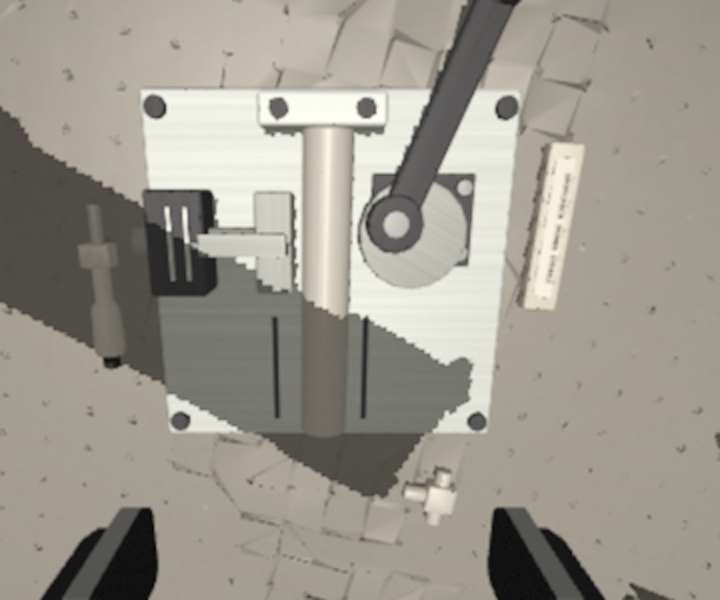

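The post lies straight in the lane with its end on the stop. The jaw is at rest with its tip just right of the near ridge, and the lever is open at about 0.5 rad. Next I locate the handle again.

Request:
drive_tool([
  {"hand": 1,"translation": [10,40,0],"angular": [0,0,-0.1]},
  {"hand": 1,"translation": [24,95,0],"angular": [0,0,-0.2]},
  {"hand": 1,"translation": [36,142,0],"angular": [0,0,-0.3]},
  {"hand": 1,"translation": [36,142,0],"angular": [0,0,-0.3]},
  {"hand": 1,"translation": [36,142,0],"angular": [0,0,-0.3]},
])

```text
t: 16.05
eef_pos: [0.5577, 0.0488, 0.2006]
tool_rot: [-0.0, 0.738, 0.675, -0.001]
contact_force: [-0.1, -0.2, -0.0]
gripper_width: 1.001
grasp_force: 0.0
```

Run:
```python
from h import *
o=bot.get_obs();print(o['t'],o['eef_pos'],o['tool_rot'])
m=bot.camera_model('wrist');im=bot.read_camera('wrist')
px=proj(m,[.558,.088,.1])[0];px2=proj(m,[.558,.088,.054])[0];print(px,px2)
vis=cv2.convertScaleAbs(im,alpha=1.3);x,y=px.astype(int)
cv2.drawMarker(vis,(x,y),(255,0,0),0,8,1)
c=vis[max(0,y-60):y+60,max(0,x-80):x+80];print(max(0,x-80),max(0,y-60),c.shape)
cv2.imwrite('pics/w5.png',cv2.resize(c,None,fx=4,fy=4,interpolation=2)[:,:,::-1])
```

```text
16.05 [0.55770968 0.04882423 0.20063125] [-2.15250441e-04  7.38057415e-01  6.74736503e-01 -1.36279742e-03]
[318.90629063 153.4599043 ] [319.34332294 144.17287521]
238 93 (120, 160, 3)
```

View pics/w5.png

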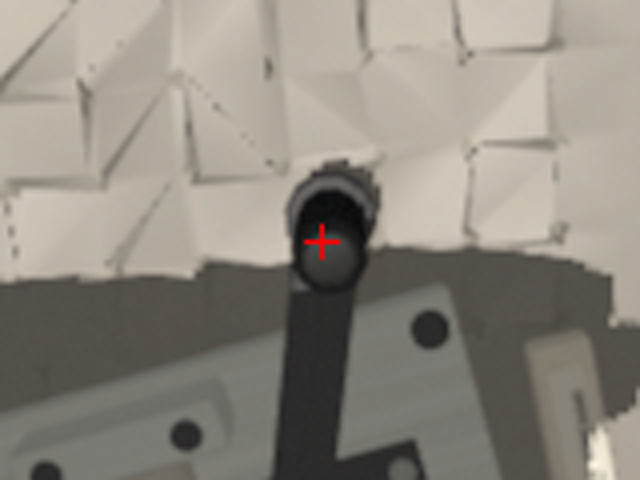

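The handle's top is about (+2,+3.5) px off the marker, which puts it at (0.559, 0.085), 105 mm from the pivot as it should be.

Request:
drive_tool([
  {"hand": 1,"translation": [1.5,36,-40],"angular": [0,0,0]},
  {"hand": 1,"translation": [1.5,36,-80],"angular": [0,0,0]},
  {"hand": 1,"translation": [1.5,36,-110],"angular": [0,0,0]},
  {"hand": 1,"translation": [1.5,36,-122],"angular": [0,0,0]},
  {"hand": 1,"translation": [1.5,36,-122],"angular": [0,0,0]},
  {"hand": 0,"translation": [1.5,36,-122],"angular": [0,0,0]},
  {"hand": 0,"translation": [1.5,36,-122],"angular": [0,0,0]},
  {"hand": 0,"translation": [1.5,36,-122],"angular": [0,0,0]},
  {"hand": 0,"translation": [1.5,36,-122],"angular": [0,0,0]},
  {"hand": 0,"translation": [1.5,36,-122],"angular": [0,0,0]},
  {"hand": 0,"translation": [1.5,36,-122],"angular": [0,0,0]},
], force=30)

```text
t: 17.48
eef_pos: [0.5602, 0.0857, 0.0803]
tool_rot: [-0.0, 0.738, 0.675, 0.0]
contact_force: [-1.7, -0.7, 6.3]
gripper_width: 0.182
grasp_force: 30.1
```

Run:
```python
from h import *
o=bot.get_obs();p=o['eef_pos'][:2];print(o['t'],o['eef_pos'],o['gripper_width'],o['contact_force'])
pv=np.array([.538,-.018]);d=p-pv;a0=np.degrees(np.arctan2(d[1],d[0]));R=np.hypot(*d);print(R,a0,107.07-a0)
for a in list(range(36,81,4))+[84,88,92,96,100,104]:
    w=np.radians(107.07-a);print(a,((pv+R*np.array([np.cos(w),np.sin(w)])-p)*1e3).round(1).tolist())
```

```text
17.475 [0.56021174 0.08565916 0.08028664] 0.18151836338206 [-1.68679062 -0.72694744  6.28342178]
0.10601218204947047 77.90573589032593 29.164264109674065
36 [12.2, -3.4]
40 [19.1, -6.0]
44 [25.8, -9.1]
48 [32.3, -12.7]
52 [38.5, -16.7]
56 [44.4, -21.2]
60 [50.0, -26.0]
64 [55.2, -31.3]
68 [60.1, -36.8]
72 [64.6, -42.7]
76 [68.6, -48.9]
80 [72.2, -55.4]
84 [75.3, -62.1]
88 [78.0, -69.0]
92 [80.2, -76.1]
96 [81.8, -83.3]
100 [83.0, -90.6]
104 [83.6, -98.0]
```

Request:
drive_tool([
  {"hand": 0,"translation": [12.2,-3.4,0],"angular": [0,0,-0.05]},
  {"hand": 0,"translation": [19,-6,0],"angular": [0,0,-0.1]},
  {"hand": 0,"translation": [26,-9,0],"angular": [0,0,-0.15]},
  {"hand": 0,"translation": [32.5,-12.7,0],"angular": [0,0,-0.2]},
  {"hand": 0,"translation": [38.5,-16.7,0],"angular": [0,0,-0.25]},
  {"hand": 0,"translation": [44.5,-21,0],"angular": [0,0,-0.3]},
  {"hand": 0,"translation": [50,-26,0],"angular": [0,0,-0.35]},
  {"hand": 0,"translation": [55,-31,0],"angular": [0,0,-0.4]},
  {"hand": 0,"translation": [60,-37,0],"angular": [0,0,-0.45]},
  {"hand": 0,"translation": [65,-43,0],"angular": [0,0,-0.5]},
  {"hand": 0,"translation": [69,-49,0],"angular": [0,0,-0.5]},
  {"hand": 0,"translation": [72,-55,0],"angular": [0,0,-0.5]},
])

```text
t: 18.98
eef_pos: [0.6324, 0.034, 0.0801]
tool_rot: [-0.002, 0.882, 0.472, 0.001]
contact_force: [-1.7, 9.2, 5.4]
gripper_width: 0.177
grasp_force: 29.6
```

Request:
drive_tool([
  {"hand": 0,"translation": [1.5,-3.5,0],"angular": [0,0,0]},
  {"hand": 0,"translation": [3,-7,0],"angular": [0,0,0]},
  {"hand": 0,"translation": [3,-7,0],"angular": [0,0,0]},
])

```text
t: 19.35
eef_pos: [0.6355, 0.0269, 0.0801]
tool_rot: [-0.002, 0.882, 0.472, 0.001]
contact_force: [-1.3, 6.4, 5.7]
gripper_width: 0.178
grasp_force: 29.4
```

Run:
```python
from h import *;import pickle
o=bot.get_obs();p=o['eef_pos'][:2];print(o['t'],o['eef_pos'],o['tool_rot'],o['contact_force'])
pv=np.array([.538,-.018]);d=p-pv;print(np.hypot(*d),107.07-np.degrees(np.arctan2(d[1],d[0])))
m=bot.camera_model('wrist');im=bot.read_camera('wrist');pickle.dump((m,im),open('w6.pkl','wb'))
f=[.5111,-.0605,.2106];px=proj(m,fix2w(f,np.array([[-60,26,50],[-63,26,47],[-69,26,47],[0,0,37]])/1e3));print(px.round(1).tolist())
s=bot.camera_model('side');print(proj(s,fix2w(f,np.array([[-60,26,50],[0,0,37]])/1e3)))
```

```text
19.35 [0.63553673 0.02692084 0.08010091] [-0.00191277  0.88176031  0.4716925   0.00113004] [-1.33022238  6.41597932  5.67876193]
0.10738386635491247 82.34141925091005
[[174.9, 429.4], [174.5, 427.2], [170.2, 430.9], [253.0, 390.7]]
[[299.44415811 219.15068964]
 [320.16842974 219.86022642]]
```

Request:
drive_tool([
  {"hand": 0,"translation": [2.5,-7,0],"angular": [0,0,0]},
  {"hand": 0,"translation": [4.5,-14,0],"angular": [0,0,0]},
  {"hand": 0,"translation": [6,-21,0],"angular": [0,0,0]},
  {"hand": 0,"translation": [7.2,-27,0],"angular": [0,0,0]},
  {"hand": 0,"translation": [7.7,-30,0],"angular": [0,0,0]},
  {"hand": 0,"translation": [7.7,-30,0],"angular": [0,0,0]},
])

```text
t: 20.15
eef_pos: [0.6429, -0.0024, 0.08]
tool_rot: [-0.003, 0.882, 0.472, 0.001]
contact_force: [-1.5, 8.4, 6.3]
gripper_width: 0.178
grasp_force: 30.9
```

Run:
```python
from h import *
o=bot.get_obs();p=o['eef_pos'][:2];print(o['t'],o['eef_pos'],o['contact_force'])
pv=np.array([.538,-.018]);d=p-pv;print(np.hypot(*d),107.07-np.degrees(np.arctan2(d[1],d[0])))
```

```text
20.15 [ 0.64292767 -0.00239304  0.07998995] [-1.51269986  8.40013264  6.26877837]
0.1060820087867751 98.60983914123705
```

Now I release, rise, and go back to the viewing pose used before.

Request:
drive_tool([
  {"hand": 1,"translation": [0,0,0],"angular": [0,0,0]},
  {"hand": 1,"translation": [0,0,0],"angular": [0,0,0]},
  {"hand": 1,"translation": [0,0,0],"angular": [0,0,0]},
  {"hand": 1,"translation": [0,0,0],"angular": [0,0,0]},
  {"hand": 1,"translation": [0,0,50],"angular": [0,0,0]},
  {"hand": 1,"translation": [0,0,110],"angular": [0,0,0]},
  {"hand": 1,"translation": [-60,-45,121],"angular": [0,0,0.2]},
  {"hand": 1,"translation": [-121,-90,121],"angular": [0,0,0.4]},
  {"hand": 1,"translation": [-121,-90,121],"angular": [0,0,0.6]},
  {"hand": 1,"translation": [-121,-90,121],"angular": [0,0,0.8]},
  {"hand": 1,"translation": [-121,-90,121],"angular": [0,0,0.8]},
  {"hand": 1,"translation": [-121,-90,121],"angular": [0,0,0.8]},
])

```text
t: 21.65
eef_pos: [0.5216, -0.0968, 0.201]
tool_rot: [0.0, 0.63, 0.777, 0.0]
contact_force: [-0.1, -0.1, 0.3]
gripper_width: 1.004
grasp_force: 0.0
```

Run:
```python
from h import *
o=bot.get_obs();print(o['t'],o['eef_pos'],o['contact_force'])
m=bot.camera_model('wrist');im=bot.read_camera('wrist')
f=[.5111,-.0605,.2106];print(proj(m,fix2w(f,np.array([[-60,26,50],[-63,26,47],[-69,26,47]])/1e3)).round(1).tolist())
cv2.imwrite('pics/w7.png',cv2.resize(cv2.convertScaleAbs(im[30:230,210:430],alpha=1.4),None,fx=3,fy=3,interpolation=2)[:,:,::-1])
```

```text
21.65 [ 0.5215955  -0.09682779  0.20102622] [-0.07824222 -0.1295465   0.32901587]
[[254.9, 117.5], [252.4, 117.3], [245.9, 117.3]]
```

View pics/w7.png

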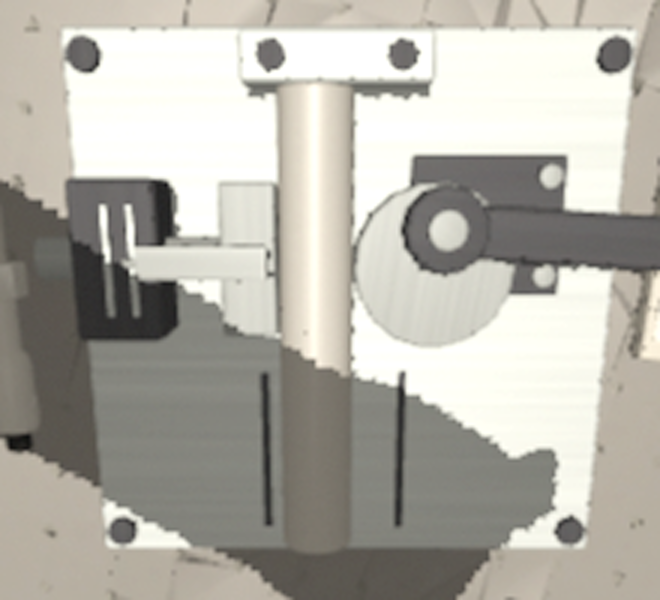

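Run:
```python
from h import *;import pickle
m4,a=pickle.load(open('w4.pkl','rb'));m=bot.camera_model('wrist');b=bot.read_camera('wrist');pickle.dump((m,b),open('w8.pkl','wb'))
f=[.5111,-.0605,.2106]
def mt(name,x0,y0,w,h,P):
    g=lambda i:cv2.Sobel(cv2.cvtColor(i,7),cv2.CV_32F,1,0)
    T=g(a)[y0:y0+h,x0:x0+w];R=cv2.matchTemplate(g(b)[y0-10:y0+h,x0-15:x0+w+15],T,cv2.TM_CCOEFF_NORMED)
    _,s,_,(u,v)=cv2.minMaxLoc(R);r=R[v];d=.5*(r[u-1]-r[u+1])/(r[u-1]-2*r[u]+r[u+1])
    P=fix2w(f,np.array(P)/1e3);e=proj(m,P)-proj(m4,P);sc=m['fx']/(-(np.c_[P,1]@np.array(m['view']).T)[0,2])
    print(name,s.round(2),'shift px',u+d-15,v-10,'expected',e.round(2),'=> mm',(u+d-15-e[0,0])/sc*1e3)
mt('jawblock',284,93,24,24,[-20,40,39])
mt('pointer end',255,114,54,14,[-35,26,50])
mt('ridges',234,94,20,55,[-66,26,46])
mt('post',306,80,35,60,[0,50,37])
mt('stop',285,44,70,22,[0,85,36])
```

```text
Traceback (most recent call last):
AttributeError: 'float' object has no attribute 'round'
```

```bash
cat > mt.py <<'E'
from h import *;import pickle
def run(fn):
    m4,a=pickle.load(open('w4.pkl','rb'));m,b=pickle.load(open(fn,'rb'));f=[.5111,-.0605,.2106]
    g=lambda i:cv2.Sobel(cv2.cvtColor(i,7),cv2.CV_32F,1,0)
    for name,x0,y0,w,h,P in [('jawblock',284,93,24,24,[-20,40,39]),('pointer',255,114,54,14,[-35,26,50]),('ridges',234,94,20,55,[-66,26,46]),('post',306,80,35,60,[0,50,37]),('stop',285,44,70,22,[0,85,36])]:
        T=g(a)[y0:y0+h,x0:x0+w];R=cv2.matchTemplate(g(b)[y0-10:y0+h,x0-15:x0+w+15],T,cv2.TM_CCOEFF_NORMED)
        _,s,_,(u,v)=cv2.minMaxLoc(R);r=R[v];d=.5*(r[u-1]-r[u+1])/(r[u-1]-2*r[u]+r[u+1])
        P=fix2w(f,np.array(P)/1e3);e=proj(m,P)-proj(m4,P);sc=m['fx']/(-(np.c_[P,1]@np.array(m['view']).T)[0,2])
        print(name,round(s,2),'dy',v-10,e.round(2),'mm x',round((u+d-15-e[0,0])/sc*1e3,2))
E
python3 -c "import mt;mt.run('w8.pkl')"
```

```text
jawblock 0.89 dy -4 [[ 0.71 -5.07]] mm x -4.43
pointer 0.52 dy -3 [[ 0.67 -5.04]] mm x -4.39
ridges 0.85 dy -3 [[ 0.46 -4.9 ]] mm x 0.3
post 0.37 dy -10 [[ 0.82 -5.21]] mm x -9.14
stop 0.93 dy -6 [[ 0.77 -5.67]] mm x 0.13
```

The jaw measures about 4.5 mm in. That is inside the band but near its lower edge, so I regrip the lever and turn it about 7° more.

Request:
drive_tool([
  {"hand": 1,"translation": [60,47,0],"angular": [0,0,-0.2]},
  {"hand": 1,"translation": [121,94,0],"angular": [0,0,-0.4]},
  {"hand": 1,"translation": [121,94,0],"angular": [0,0,-0.6]},
  {"hand": 1,"translation": [121,94,0],"angular": [0,0,-0.8]},
  {"hand": 1,"translation": [121,94,0],"angular": [0,0,-0.8]},
  {"hand": 1,"translation": [121,94,-50],"angular": [0,0,-0.8]},
  {"hand": 1,"translation": [121,94,-100],"angular": [0,0,-0.8]},
  {"hand": 1,"translation": [121,94,-121],"angular": [0,0,-0.8]},
  {"hand": 1,"translation": [121,94,-121],"angular": [0,0,-0.8]},
])

```text
t: 22.88
eef_pos: [0.6422, -0.0026, 0.079]
tool_rot: [-0.0, 0.882, 0.471, -0.001]
contact_force: [0.2, -0.1, 0.6]
gripper_width: 1.0
grasp_force: 0.0
```

Request:
drive_tool([
  {"hand": 0,"translation": [0,0,0],"angular": [0,0,0]},
  {"hand": 0,"translation": [0,0,0],"angular": [0,0,0]},
  {"hand": 0,"translation": [0,0,0],"angular": [0,0,0]},
  {"hand": 0,"translation": [0,0,0],"angular": [0,0,0]},
  {"hand": 0,"translation": [0,0,0],"angular": [0,0,0]},
  {"hand": 0,"translation": [0,0,0],"angular": [0,0,0]},
])

```text
t: 23.62
eef_pos: [0.6429, -0.0024, 0.0805]
tool_rot: [-0.0, 0.882, 0.471, 0.0]
contact_force: [-2.6, 1.0, 6.6]
gripper_width: 0.176
grasp_force: 29.4
```

Request:
drive_tool([
  {"hand": 0,"translation": [0.5,-5,0],"angular": [0,0,0]},
  {"hand": 0,"translation": [1,-10,0],"angular": [0,0,0]},
  {"hand": 0,"translation": [1,-14,0],"angular": [0,0,0]},
  {"hand": 0,"translation": [1,-14,0],"angular": [0,0,0]},
])

```text
t: 24.12
eef_pos: [0.6439, -0.0127, 0.0804]
tool_rot: [-0.003, 0.882, 0.472, 0.001]
contact_force: [-2.8, 9.2, 8.4]
gripper_width: 0.176
grasp_force: 30.5
```

Request:
drive_tool([
  {"hand": 1,"translation": [0,0,0],"angular": [0,0,0]},
  {"hand": 1,"translation": [0,0,0],"angular": [0,0,0]},
  {"hand": 1,"translation": [0,0,0],"angular": [0,0,0]},
  {"hand": 1,"translation": [0,0,0],"angular": [0,0,0]},
  {"hand": 1,"translation": [0,0,50],"angular": [0,0,0]},
  {"hand": 1,"translation": [0,0,110],"angular": [0,0,0]},
  {"hand": 1,"translation": [-60,-40,121],"angular": [0,0,0.2]},
  {"hand": 1,"translation": [-121,-76,121],"angular": [0,0,0.4]},
  {"hand": 1,"translation": [-121,-76,121],"angular": [0,0,0.6]},
  {"hand": 1,"translation": [-121,-76,121],"angular": [0,0,0.8]},
  {"hand": 1,"translation": [-121,-76,121],"angular": [0,0,0.8]},
  {"hand": 1,"translation": [-121,-76,121],"angular": [0,0,0.8]},
])

```text
t: 25.62
eef_pos: [0.5226, -0.0929, 0.201]
tool_rot: [0.0, 0.63, 0.777, 0.0]
contact_force: [0.3, 0.3, 0.3]
gripper_width: 0.999
grasp_force: 0.0
```

Run:
```python
from h import *;import mt,pickle
o=bot.get_obs();print(o['t'],o['eef_pos'],o['contact_force'])
m=bot.camera_model('wrist');im=bot.read_camera('wrist');pickle.dump((m,im),open('w9.pkl','wb'));mt.run('w9.pkl')
A=cv2.resize(cv2.convertScaleAbs(im[85:155,225:345],alpha=1.8),None,fx=6,fy=6,interpolation=2)
cv2.imwrite('pics/w9.png',A[:,:,::-1])
```

```text
25.625 [ 0.52264659 -0.0928564   0.20100451] [0.26496259 0.27691722 0.27937256]
jawblock 0.91 dy -1 [[-1.04 -1.03]] mm x -5.51
pointer 0.65 dy -1 [[-1.04 -1.  ]] mm x -5.52
ridges 0.99 dy -1 [[-1.09 -0.93]] mm x 0.13
post 0.36 dy -8 [[-1.03 -1.09]] mm x -10.04
stop 0.96 dy -1 [[-1.14 -1.19]] mm x 0.16
```

View pics/w9.png

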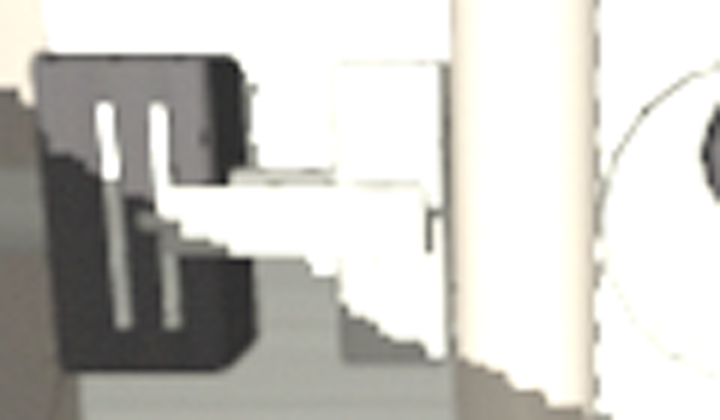

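The pointer tip stands about midway between the two ridges, at (137,218) with the ridges at about 115 and 165. The jaw is about 5.6 mm in and the arm is clear.

```bash
python3 -c "
from station import bot
print(bot.hand_in())"
```

```text
the job is handed in; nothing more can be done
None
```

The thick post is clamped against the end stop, with the jaw pushed back about 5.6 mm by camera measurement and its pointer tip between the ridges; the lever is released and the job is handed in, but no verdict came back.

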